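# Press a brass ferrule onto an awl haft and hold it while the glue takes

## Task

Lift the brass ferrule off its peg and slip it well onto the glued tenon of the wooden awl haft that is strapped in the hand press, and let go of it there; keep the red safety catch on until it is on. Then flip the catch right back, pull the press lever over and down as far as it goes, so that the press drives the ferrule home against the haft's shoulder, and finish still holding the lever down: do not let go of it. Leave the dark steel sleeve on its peg and do not disturb the other things on the bench.

Things in the scene. Friction and masses are not known exactly. Their poses are not given: they have to be found in the camera images.
- ferrule: Loose brass ferrule: plain tube, 30 mm outside diameter, 22.5 mm bore, 36 mm long, about 45 g; either end may go first. Origin at its middle, own x along its axis. Hangs level on one of the rack's two pegs (which one varies), axis along the peg, the peg under the top of its bore. Grip it across its diameter from above: 70 mm free to the other hung ring, 10 mm or more behind its end to the board.
- peg_rack: Fixed wooden rack, foot 100 x 190 mm, back board 140 mm high. Origin: middle of its underside. Two steel pegs, 6 mm thick, point along own -x (to the robot) at own y = -0.05 and 0.05, axis 118 mm up, from own x = 0.033 (board) to -0.035 (tip). The last 6 mm turn up by 5 mm: lift a ring 6 to 15 mm (best 10), then draw it 70 mm along -x.
- steel_sleeve: Bystander: dark steel sleeve, 24 mm diameter, 22 mm long, on the other peg; origin at its middle, own x along its axis. Leave it there.
- press: Fixed hand press, green, base 94 (x) x 430 (y) x 14 mm. Origin on the bench under the press axis, which runs along own y 62 mm up. At +y a wooden haft, 34 mm thick, strapped down (strap screw at y = 0.11, 101 mm high), its tenon pointing to -y. At -y the ram guide (from y = -0.064) and column (y -0.127 to -0.24, 154 mm high; round case before it 164 mm). Front = own -x.
- shoulder (a point): Centre of the haft's flat shoulder, where the ferrule must seat; axes of the press. Seated, the ferrule's middle is at y = -0.018 in this frame and its end stands 4 mm past the tenon tip. Let go on the tenon, the ferrule drops about 1 mm and stays.
- tenon_tip (a point): Centre of the tenon's tip, at y = -0.032 from the shoulder; axes of the press. Tenon 20.5 mm thick, its first 6 mm a cone that starts 12 mm thick. The ferrule goes on along press +y. Before it there are 56 mm, open from above, to the ram's nose (lever up).
- press_nose: Dark disc, 32 mm wide, on the ram's end, pushing to press +y. Axes of the press; its origin is not on the disc: lever up, it equals the press origin and the disc's face is at own y = -0.031, 62 mm up. Moves 46 mm per rad of lever, on a spring of 2.2 N/mm with 12 mm of give. Meets a seated ferrule at lever 1.13 rad.
- press_lever (a joint): Lever angle (rad). 0: up, leaning 0.10 from vertical to press +y. Grows as the grip swings over and down to press -y (a turn about press +x); stop at 1.32. Pivot in the press frame (-0.050, -0.125, 0.114). A spring returns it if let go: at the grip about 3 N when up, 13 N when down. With the catch on it is blocked after about 0.05.
- press_handle: Lever bar, 12 mm thick, with the grip on its end. Origin on the bar's end, 150 mm from the lever's pivot (in the lever's plane, press x = -0.05).
- lever_grip: Black revolving grip on the lever's end, a barrel 25 mm thick and 56 mm long, axis along press x. Origin at its middle, in the press frame at x = -0.088, always 150 mm from the pivot's line. It spins freely, so the gripper can stay upright while it follows the arc. Pinch it from above with the fingers closing along press y (from y = -0.11, z = 0.263 when up to y = -0.266, z = 0.166 when down).
- press_catch (a joint): Safety catch angle (rad). 0 to 0.1: on, its red finger across the lever's way. 1.4: flipped right back, at its stop; lever free from 1.2. Grows as the tab's top swings to press +x (a turn about press +y). Stays where it is left; about 1.5 N at the tab moves it. Shaft along press y through x = -0.012, z = 0.168.
- catch_tab: Red thumb tab of the catch, 26 mm wide (y), 6 mm thick, with a 12 mm round bead along its top. Origin in mid-plate, 32 mm from the shaft's axis; the bead is 8 mm farther out. At press y = -0.215, 90 mm from the upright lever. On: leans 0.5 rad to press -x; back: 0.9 rad to +x. Push it over from its -x side, or pinch it from above.
- glue_bottle: Bystander: small black glue bottle with yellow cap, 32 x 32 x 88 mm, standing. Leave it where it is.
- spool_tube: Bystander: clear tube of cord with a pink cap, 30 x 30 x 79 mm, standing. Leave it where it is.
- tin_stops: Bystander: shallow aluminium tin, 72 x 88 x 26 mm. Leave it where it is.
- nippers: Bystander: steel end nippers lying flat, 60 x 152 x 14 mm. Leave it where it is.
- snap_setter: Bystander: hand punch with black handle lying flat, 65 x 109 x 16 mm. Leave it where it is.
- white_marker: Bystander: white marker pen lying flat, 139 mm long. Leave it where it is.

How it is judged:
On the way, in this order (a step that is already met when the one before it is completed fails the run):
1. the brass ferrule is on the haft's tenon by at least 15 mm and let go, with the catch still on and the lever up (y of ferrule in the frame of shoulder above -0.035 m and x of ferrule in the frame of shoulder between -0.006 and 0.006 m and z of ferrule in the frame of shoulder between -0.006 and 0.006 m and angle between the x axis of ferrule and the y axis of shoulder, either way round below 0.3 rad and contact force between the fingers and ferrule below 0.3 N and value of joint press_catch below 0.5 rad and value of joint press_lever below 0.15 rad), for 0.2 s.
2. the catch is flipped back (over 1.15 rad) while the lever is still up and the ferrule on the tenon (y of ferrule in the frame of shoulder above -0.038 m and x of ferrule in the frame of shoulder between -0.006 and 0.006 m and z of ferrule in the frame of shoulder between -0.006 and 0.006 m and angle between the x axis of ferrule and the y axis of shoulder, either way round below 0.3 rad and value of joint press_catch above 1.15 rad and value of joint press_lever below 0.2 rad), for 0.2 s.
At the end, for the whole second after the job is handed in: Ferrule on the tenon within 2.5 mm of the shoulder and in line (0.15 rad), press nose bearing on it with over 6 N, fingers off it; lever past 1.18 rad with the fingers bearing on it (over 2 N); catch back past 1.15 rad (y of ferrule in the frame of shoulder above -0.0205 m and x of ferrule in the frame of shoulder between -0.006 and 0.006 m and z of ferrule in the frame of shoulder between -0.006 and 0.006 m and angle between the x axis of ferrule and the y axis of shoulder, either way round below 0.15 rad and value of joint press_lever above 1.18 rad and value of joint press_catch above 1.15 rad and contact force between press_nose and ferrule above 6 N and contact force between the fingers and press_handle above 2 N and contact force between the fingers and ferrule below 0.3 N); the arm keeps its last pose, push and grip.
It fails at once if the steel sleeve is moved more than 30 mm (distance of steel_sleeve from where it was at the start of the episode above 0.03 m).
It fails at once if another thing on the bench (glue bottle, cord tube, tin, nippers, punch, marker) is moved more than 40 mm (distance of any of glue_bottle, spool_tube, tin_stops, nippers, snap_setter, white_marker from where it was at the start of the episode above 0.04 m).
It also fails if it takes over 72 s, if anything falls off the work surface, if the arm or the gripper's body presses on something with over 40 N, if the wrist force passes 120 N, or if a joint passes its speed limit or range.

## Robot

A 7-joint arm with a two-finger parallel gripper is mounted at the origin on the work surface; the furniture and walls round the work are solid. World frame = base frame: x ahead of the robot, y to its left, z up, the work surface at z = 0. Lengths are in m, angles in rad, forces in N, time in s.
With the tool pointing down it reaches from about 0.425 to 0.925 m from the base axis. Payload 6.8 kg.
Tool frame: the origin (TCP) lies midway between the tips of the shut fingers; the grasp point (between the pads) lies 19 mm behind it; z points along the fingers, y is the line along which they close (so a half turn about z gives the same grasp; the last joint's range is limited). The gripper opens to 85 mm and grips with 20 to 120 N. Pads are 22 mm wide; open, the fingers measure 114 mm over their backs; the gripper's body (76 mm by 85 mm) begins 54 mm behind the grasp point. The pads swing forward as they close: fully open they stand 13 mm farther back than shut.
Start: joints at [1.197, 0.477, 0.022, 1.555, -0.011, 1.109, -0.083], TCP at [0.177, -0.651, 0.231] pointing down, gripper open.
Joint ranges: [-2.96, 2.96], [-0.34, 2.1], [-1.41, 1.46], [0.24, 2.44], [-1.37, 4.51], [0.17, 1.92], [-2.96, 2.96]. Speed limits (rad/s): [2.39, 2.39, 3.14, 3.14, 3.14, 3.14, 3.14].

## Interface

Orientations are given as a unit quaternion [w, x, y, z].
In Python, from station import * gives the robot as it stands.
- The arm moves only by the shell command python3 -m creep 'ROWS' [FORCE]. ROWS is JSON, a list of rows, each a list of 7 numbers: the gripper command: -1 is shut, 1 is fully open, values between are in proportion, then the shift along the world's x, y, z in mm, then the turn, a rotation vector about the world's x, y, z in rad. A call has 1 to 5 rows; each row shifts and turns the commanded pose from where the row before left it; what a row does not reach is not made up. A row lasts 1/8 s, in which the tool goes at most 62.5 mm and 10.7 degrees, less where a joint would pass 70% of its speed; a pose out of reach is approached as far as the arm can. A call is refused whole if a number of a shift passes 62.5 or a number of a turn 0.188, either way. A call with a gripper value outside its range is refused whole. The fingers move at their own pace and stop on an object; FORCE is the grip in N (left out, the last holds). Time passes only in rows, so rows that do not move let the fingers close. It gives the time, the measured TCP pose, the force, the opening and the grip force at its end, in the units of the state.
- get_obs(): the state, without advancing time (a new reading comes with each control period).
- read_camera(name): name is "scene" or "side" or "wrist"; returns (picture, depth): 480x640x3 uint8, red, green, blue; 480x640 float32, m along the optical axis (not along the pixel's ray), 0 where there is no reading.
- camera_params(name): a dict with "intrinsics" (3x3 intrinsics, pixels), "k1" (the pictures are not rectified: a ray, as slopes to the right and down, at radius r is drawn at 1 + k1 r^2 times it, then the intrinsics apply), "cam_to_world" (4x4, takes a point from camera to world coordinates); the wrist camera has in their place "mount" (4x4, takes a point from camera to tool coordinates, whose origin is the TCP and whose axes are the flange's). Camera axes: x right, y up, looking along -z (the intrinsics and any distortion apply to the point x, -y, -z); pixel columns grow to the right and rows downward; lengths in m; the calibration is good to about 2 mm. A picture is of the moment at which its call begins: read the wrist's pose just before it. camera_params takes no time and is no camera call.
- hand_in(): hands the job in; it is judged then, once.
The state is a dict: "t": time; "q": joint angles; "joint_vel": joint speeds; "joint_torque": joint torques, N m; "eef_pos": TCP position; "tool_rot": TCP orientation; "contact_force": force on the tool from outside, world axes, zero at the start; "torque": the same for the moment, N m; "gripper_width": opening from 0.0 (shut) to 1.0 (fully open); "grasp_force": force on a finger pad.
Only numpy, scipy, OpenCV 4.12 (cv2) and the standard library are available. Lean on these libraries where they do the work, as an engineer would, in place of code of your own. Each camera call takes 0.05 s, during which the arm holds its last target. There are 200 camera calls.

## Working session

There is one attempt and no reset: what is moved stays moved. The work goes in short steps, Python scripts to look and compute and a shell command to move; the robot and the scene stay as the last step left them, time stands still between calls to the robot, and variables do not carry over. Pictures are saved under pics/ and viewed, at most 10 in all, crops included, and the job is handed in when it is done.

```bash
ls; mkdir -p pics
cat > h.py <<'E'
from station import *
import numpy as np, cv2
from scipy.spatial.transform import Rotation as R
def c2w(name,o=None):
    p=camera_params(name)
    if name!="wrist": return p,np.array(p["cam_to_world"])
    o=o or get_obs(); T=np.eye(4); q=o["tool_rot"]
    T[:3,:3]=R.from_quat([q[1],q[2],q[3],q[0]]).as_matrix(); T[:3,3]=o["eef_pos"]
    return p,T@np.array(p["mount"])
def slopes(p,uv):
    K=np.array(p["intrinsics"]); d=np.array([p["k1"],0,0,0,0],float)
    return cv2.undistortPoints(np.array(uv,float).reshape(-1,1,2),K,d).reshape(-1,2)
def pts(name,uv,dep,o=None):
    p,T=c2w(name,o); s=slopes(p,uv); uv=np.array(uv,int).reshape(-1,2)
    z=dep[uv[:,1],uv[:,0]]
    c=np.c_[s[:,0]*z,-s[:,1]*z,-z]
    return c@T[:3,:3].T+T[:3,3]
def onplane(name,uv,h,o=None):
    p,T=c2w(name,o); s=slopes(p,uv)
    d=np.c_[s[:,0],-s[:,1],-np.ones(len(s))]@T[:3,:3].T
    return T[:3,3]+d*((h-T[2,3])/d[:,2])[:,None]
def cloud(name,img,dep,o=None):
    v,u=np.nonzero(dep>0); return pts(name,np.c_[u,v],dep,o),np.c_[u,v]
E
python3 - <<'E'
from h import *
o=get_obs(); print(o)
for n in ["scene","side","wrist"]:
    i,d=read_camera(n); cv2.imwrite(f"pics/{n}0.png",i[:,:,::-1]); np.savez(f"{n}0.npz",i=i,d=d)
    p,T=c2w(n,o); print(n,p["intrinsics"],p["k1"],T.round(3).tolist(),d.min(),d.max())
E
```

```text
pics
{'t': 0.0, 'q': array([ 1.19691958,  0.47778347,  0.02233912,  1.55644494, -0.01149111,
        1.10927775, -0.08305315]), 'joint_vel': array([-1.08308011e-03,  6.69040279e-05,  1.18873996e-04,  2.36672159e-03,
       -2.17202875e-04,  4.66800665e-04, -7.95639713e-04]), 'joint_torque': array([-7.20674848e-05, -5.96435809e+01,  1.60783734e+00, -2.81192797e+01,
        1.24231828e-02,  9.38416051e-03, -1.03941244e-05]), 'eef_pos': array([ 0.17712647, -0.6507435 ,  0.23033959]), 'tool_rot': array([-8.72815387e-04,  9.91178092e-01,  1.32533743e-01, -1.87110401e-04]), 'contact_force': array([-0.64648322, -0.34613568, -0.01418072]), 'torque': array([-0.02380242,  0.03666601,  0.0240371 ]), 'grasp_force': 0.0, 'gripper_width': 0.9974176782753513}
scene [[444.30958537   0.         321.89629122]
 [  0.         444.30958537 239.78263443]
 [  0.           0.           1.        ]] 0.031427526842105084 [[-0.839, 0.286, -0.463, 0.121], [-0.544, -0.442, 0.713, 0.693], [-0.001, 0.85, 0.526, 0.665], [0.0, 0.0, 0.0, 1.0]] 0.0 3.847339
side [[463.50147067   0.         317.93090464]
 [  0.         463.50147067 243.68959154]
 [  0.           0.           1.        ]] -0.09101569350343529 [[-0.926, 0.188, -0.328, 0.252], [-0.378, -0.477, 0.793, 0.765], [-0.008, 0.858, 0.513, 0.628], [0.0, 0.0, 0.0, 1.0]] 0.0 3.8527148
wrist [[333.16467077   0.         317.81573104]
 [  0.         333.16467077 237.07601976]
 [  0.           0.           1.        ]] -0.045863443145969254 [[0.262, 0.921, 0.287, 0.251], [-0.965, 0.25, 0.077, -0.631], [-0.001, -0.298, 0.955, 0.374], [0.0, 0.0, 0.0, 1.0]] 0.0 1.5341523
```

View pics/scene0.png

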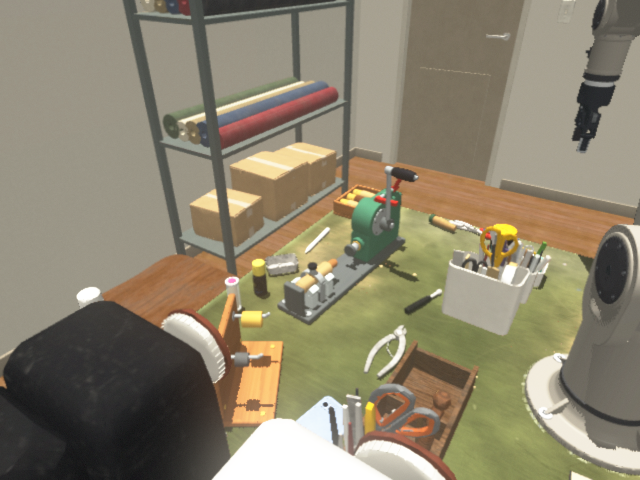

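View pics/side0.png

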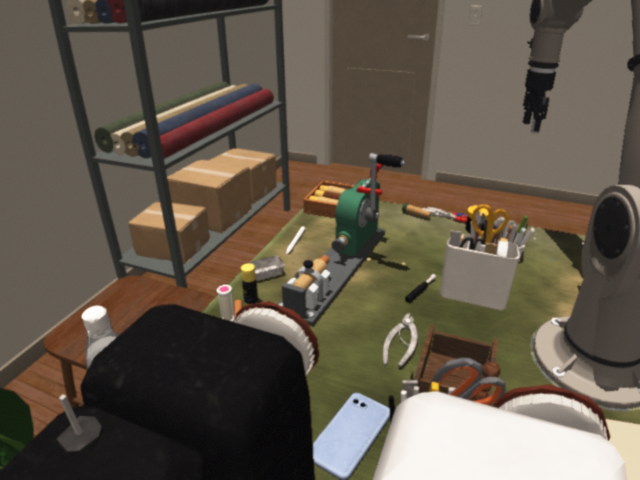

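The scene view shows the ferrule at (252,319) and the sleeve at (240,359) on the rack. The press column is at (378,230), the haft at (315,280), the lever grip at (403,175) and the red catch at (395,190). The side view shows the press with its column at (357,220) and the grip at (388,160).

```bash
python3 - <<'E'
from h import *
f=np.load("scene0.npz"); i,d=f["i"],f["d"]
for n,uv in dict(fer=(252,319),pegtip=(268,315),sleeve=(240,360),grip=(403,175),col=(378,232),haft=(308,280),basecorner=(290,308),rackfoot=(260,400)).items():
    print(n,pts("scene",[uv],d).round(3)[0], i[uv[1],uv[0]])
P,uv=cloud("scene",i,d); hsv=cv2.cvtColor(i,cv2.COLOR_RGB2HSV)[uv[:,1],uv[:,0]].astype(int)
ws=(P[:,0]>.3)&(P[:,0]<1)&(abs(P[:,1])<.6)
def rep(n,m):
    m=m&ws; Q=P[m]; print(n,len(Q),Q.min(0).round(3),Q.max(0).round(3),np.median(Q,0).round(3))
g=(hsv[:,0]>65)&(hsv[:,0]<90)&(hsv[:,1]>110)&(P[:,2]>.03)&ws; rep("green",g)
rep("red",((hsv[:,0]<6)|(hsv[:,0]>174))&(hsv[:,1]>170)&(P[:,2]>.12)&(uv[:,0]<420))
yel=(hsv[:,0]>15)&(hsv[:,0]<28)&(hsv[:,1]>130)&(uv[:,0]>238)&(uv[:,0]<264)&(uv[:,1]>308)&(uv[:,1]<330)
rep("ferr",yel)
base=ws&(abs(P[:,2]-.014)<.006)&(hsv[:,1]<70)&(uv[:,0]>275)&(uv[:,0]<415)&(uv[:,1]>225)&(uv[:,1]<318)
print(cv2.minAreaRect(P[base][:,:2].astype(np.float32)),base.sum())
rep("bar",ws&(P[:,2]>.2)&(uv[:,0]>380)&(uv[:,0]<420)&(uv[:,1]<200))
back=ws&(P[:,2]>.13)&(P[:,2]<.145)&(uv[:,0]<250)&(uv[:,0]>215)&(uv[:,1]>290)
rep("boardtop",back)
foot=ws&(P[:,2]>.005)&(P[:,2]<.03)&(uv[:,0]<290)&(uv[:,0]>210)&(uv[:,1]>330)&(hsv[:,0]<20)&(hsv[:,1]>100)
print(cv2.minAreaRect(P[foot][:,:2].astype(np.float32)),foot.sum())
E
python3 -c "
import cv2;a=cv2.imread('pics/scene0.png')[150:430,210:430];cv2.imwrite('pics/c1.png',cv2.resize(a,None,fx=2.14,fy=2.14,interpolation=3)[:600])
"
```

```text
fer [0.56  0.251 0.119] [254 236 115]
pegtip [0.541 0.228 0.121] [149 145 128]
sleeve [0.512 0.336 0.119] [136 133 125]
grip [ 0.471 -0.177  0.266] [59 53 49]
col [ 0.534 -0.205  0.083] [114 116 108]
haft [0.575 0.051 0.075] [251 231 158]
basecorner [0.593 0.097 0.019] [87 84 75]
rackfoot [0.497 0.316 0.011] [242 176 111]Traceback (most recent call last):
  File "<stdin>", line 9, in <module>
  File "<stdin>", line 8, in rep
    return umr_minimum(a, axis, None, out, keepdims, initial, where)
ValueError: zero-size array to reduction operation minimum which has no identity
```

View pics/c1.png

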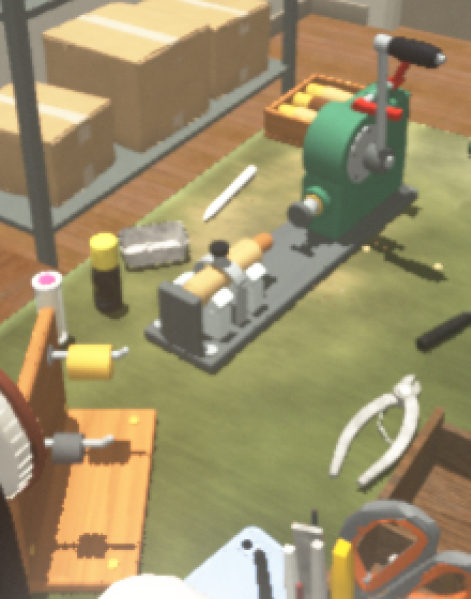

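The crop shows the brass ferrule on the left peg at scene (252,319), and the sleeve on the near peg. The press runs from the haft end at (300,295) to the column at (390,225).

Run:
```python
from h import *
f=np.load("scene0.npz"); i,d=f["i"],f["d"]
P,uv=cloud("scene",i,d); hsv=cv2.cvtColor(i,cv2.COLOR_RGB2HSV)[uv[:,1],uv[:,0]].astype(int)
ws=(P[:,0]>.3)&(P[:,0]<1)&(abs(P[:,1])<.6)
box=lambda a,b,c,e:(uv[:,0]>a)&(uv[:,0]<b)&(uv[:,1]>c)&(uv[:,1]<e)
def rep(n,m):
    m=m&ws; Q=P[m]; print(n,len(Q)); 
    if len(Q): print(Q.min(0).round(3),Q.max(0).round(3),np.median(Q,0).round(3),cv2.minAreaRect(Q[:,:2].astype(np.float32)))
rep("green",box(345,405,180,265)&(hsv[:,0]>65)&(hsv[:,0]<100)&(hsv[:,1]>100)&(P[:,2]>.03))
rep("greentop",box(345,405,180,265)&(hsv[:,0]>65)&(hsv[:,0]<100)&(hsv[:,1]>100)&(P[:,2]>.145))
rep("red",box(360,415,165,210)&((hsv[:,0]<8)|(hsv[:,0]>174))&(hsv[:,1]>150))
rep("ferr",box(238,264,308,330)&(hsv[:,0]>15)&(hsv[:,0]<32)&(hsv[:,1]>100))
rep("base",box(275,415,225,322)&(P[:,2]>.009)&(P[:,2]<.019)&(hsv[:,1]<70))
rep("grip",box(390,420,165,183)&(P[:,2]>.2)&(hsv[:,2]<110))
rep("board",box(215,243,290,400)&(P[:,2]>.04)&(P[:,2]<.15)&(hsv[:,0]<20)&(hsv[:,1]>100))
rep("foot",box(210,290,330,425)&(P[:,2]>.004)&(P[:,2]<.03)&(hsv[:,0]<20)&(hsv[:,1]>80))
rep("haft",box(290,345,250,300)&(P[:,2]>.07)&(hsv[:,0]<28)&(hsv[:,1]>80))
```

```text
green 0
greentop 0
red 135
[ 0.495 -0.308  0.128] [ 0.552 -0.194  0.205] [ 0.532 -0.214  0.175] ((0.5361169576644897, -0.2475247085094452), (0.053586430847644806, 0.11314857751131058), 19.554113388061523)
ferr 444
[ 0.546  0.121 -0.003] [0.694 0.265 0.127] [0.567 0.246 0.116] ((0.6207098960876465, 0.1953422874212265), (0.05342942103743553, 0.17851513624191284), 42.02779006958008)
base 2112
[ 0.366 -0.324  0.009] [0.741 0.105 0.019] [ 0.549 -0.078  0.015] ((0.5813060998916626, -0.1034582257270813), (0.3395812213420868, 0.4033556878566742), 28.476179122924805)
grip 254
[ 0.444 -0.286  0.204] [ 0.529 -0.171  0.278] [ 0.472 -0.178  0.268] ((0.5006136298179626, -0.219411700963974), (0.04854511097073555, 0.1388629972934723), 36.18548583984375)
board 1057
[0.522 0.231 0.04 ] [0.625 0.383 0.143] [0.581 0.291 0.102] ((0.5748791694641113, 0.3083944022655487), (0.014940375462174416, 0.17969775199890137), 32.45115661621094)
foot 3629
[0.455 0.182 0.004] [0.618 0.385 0.03 ] [0.526 0.301 0.012] ((0.5348795056343079, 0.28313782811164856), (0.08579978346824646, 0.1910484880208969), 31.741182327270508)
haft 307
[ 0.562 -0.052  0.07 ] [0.593 0.076 0.104] [0.576 0.031 0.076] ((0.5775582194328308, 0.012317828834056854), (0.12911146879196167, 0.0257840845733881), 85.02066040039062)
```

```bash
python3 -m creep '[[1,35,40,30,0,0,0],[1,35,40,30,0,0,0],[1,35,40,30,0,0,0],[1,35,40,30,0,0,0],[1,35,40,30,0,0,0]]' 40
python3 -m creep '[[1,20,55,5,0,0,0.06],[1,20,55,5,0,0,0.06],[1,20,55,5,0,0,0.06],[1,20,55,5,0,0,0.06],[1,20,55,5,0,0,0.06]]'
python3 -m creep '[[1,5,58,0,0,0,0],[1,5,58,0,0,0,0],[1,5,58,0,0,0,0],[1,0,0,0,0,0,0],[1,0,0,0,0,0,0]]'
python3 - <<'E'
from h import *
o=get_obs(); i,d=read_camera("wrist"); cv2.imwrite("pics/w1.png",i[:,:,::-1]); np.savez("w1.npz",i=i,d=d,p=o["eef_pos"],q=o["tool_rot"])
print(o["q"].round(3),o["eef_pos"],o["tool_rot"])
E
```

```text
t: 0.78
eef_pos: [0.3531, -0.4497, 0.3821]
tool_rot: [-0.0, 0.991, 0.133, -0.0]
contact_force: [1.1, -0.5, 0.1]
gripper_width: 1.002
grasp_force: 0.0
t: 1.4
eef_pos: [0.4525, -0.1744, 0.4064]
tool_rot: [0.0, 0.96, 0.28, -0.0]
contact_force: [0.8, 0.7, 0.3]
gripper_width: 0.999
grasp_force: 0.0
t: 2.02
eef_pos: [0.4672, -0.0029, 0.4061]
tool_rot: [0.0, 0.96, 0.279, -0.0]
contact_force: [-0.1, -0.2, 0.7]
gripper_width: 1.001
grasp_force: 0.0
[ 0.373  0.031 -0.507  1.746  0.016  1.369 -1.142] [ 0.46716924 -0.00293971  0.40610548] [ 2.31399422e-04  9.60270485e-01  2.79070705e-01 -2.90504563e-04]
```

View pics/w1.png

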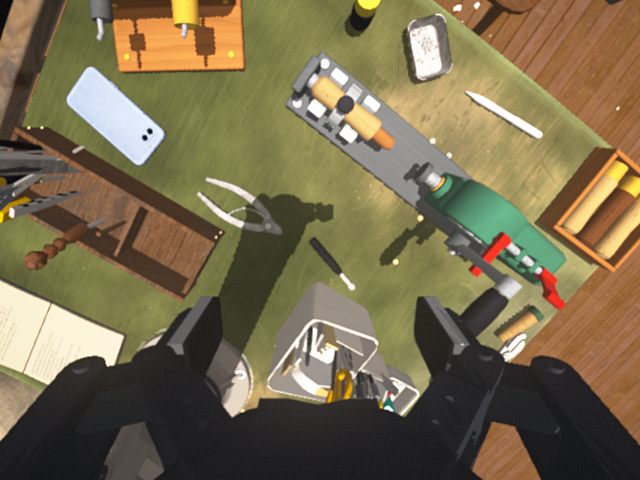

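The wrist view shows the press base from its +y corners at (322,53) and (289,103) down to the column at (510,240). The tenon tip is at (390,147), the grip near (490,305), the red tab at (550,290), and the ferrule at (186,12).

Run:
```python
from h import *
f=np.load("w1.npz"); i,d=f["i"],f["d"]; o=dict(eef_pos=f["p"],tool_rot=f["q"])
P,uv=cloud("wrist",i,d,o); hsv=cv2.cvtColor(i,cv2.COLOR_RGB2HSV)[uv[:,1],uv[:,0]].astype(int)
box=lambda a,b,c,e:(uv[:,0]>a)&(uv[:,0]<b)&(uv[:,1]>c)&(uv[:,1]<e)
print("tbl",np.median(P[box(180,260,100,170)],0))
def rep(n,m):
    Q=P[m]; print(n,len(Q))
    if len(Q): print(Q.min(0).round(3),Q.max(0).round(3),np.median(Q,0).round(3),cv2.minAreaRect(Q[:,:2].astype(np.float32)))
print("corners",onplane("wrist",[(322,53),(289,103),(388,147),(565,265)],.014,o).round(4))
b=box(285,440,50,230)&(hsv[:,1]<60)&(P[:,2]>.007)&(P[:,2]<.022); rep("base",b)
rep("haft",box(305,400,70,152)&(hsv[:,0]<28)&(hsv[:,1]>80)&(P[:,2]>.06))
rep("tenon",box(370,400,125,152)&(hsv[:,0]<14)&(hsv[:,1]>120)&(P[:,2]>.05))
rep("strap",box(335,360,90,120)&(hsv[:,2]<60))
rep("grip",box(455,515,280,345)&(hsv[:,2]<70)&(P[:,2]>.22))
rep("red",box(465,570,230,310)&((hsv[:,0]<8)|(hsv[:,0]>172))&(hsv[:,1]>150)&(P[:,2]>.12))
tab=box(535,570,262,312)&((hsv[:,0]<8)|(hsv[:,0]>172))&(hsv[:,1]>150); rep("tab",tab)
rep("green",box(420,570,170,285)&(hsv[:,0]>50)&(hsv[:,0]<100)&(hsv[:,1]>90)&(P[:,2]>.05))
rep("ferr",box(165,205,-1,30)&(hsv[:,0]>17)&(hsv[:,0]<35)&(hsv[:,1]>120)&(P[:,2]>.09))
rep("foot",box(105,250,-1,80)&(hsv[:,0]<20)&(hsv[:,1]>100)&(P[:,2]<.03))
# tenon edge axis fit
m=box(300,400,60,152)&(hsv[:,0]<28)&(hsv[:,1]>80)&(P[:,2]>.065)
print("axis",cv2.fitLine(P[m][:,:2].astype(np.float32),cv2.DIST_HUBER,0,.01,.01).ravel())
```

```text
tbl [0.44711991 0.1675913  0.00050815]
corners [[ 0.6304  0.0927  0.014 ]
 [ 0.5458  0.0977  0.014 ]
 [ 0.5733 -0.0659  0.014 ]
 [ 0.5817 -0.4515  0.014 ]]
base 6694
[ 0.514 -0.215  0.007] [0.705 0.103 0.022] [ 0.56  -0.066  0.015] ((0.6143556237220764, -0.06287407875061035), (0.3200055658817291, 0.17617502808570862), 85.22604370117188)
haft 1794
[ 0.56  -0.06   0.062] [0.599 0.076 0.103] [0.578 0.006 0.075] ((0.5794227123260498, 0.007764600217342377), (0.13584695756435394, 0.032649967819452286), 84.3139419555664)
tenon 113
[ 0.565 -0.059  0.064] [ 0.585 -0.03   0.072] [ 0.569 -0.043  0.069] ((0.5747101306915283, -0.04417753219604492), (0.029158299788832664, 0.018851006403565407), 85.60077667236328)
strap 0
grip 1421
[ 0.456 -0.195  0.259] [ 0.505 -0.038  0.46 ] [ 0.485 -0.178  0.275] ((0.4976693391799927, -0.11884157359600067), (0.1604025512933731, 0.04474954307079315), 75.305419921875)
red 1002
[ 0.495 -0.31   0.129] [ 0.556 -0.193  0.212] [ 0.533 -0.283  0.177] ((0.5224155187606812, -0.2521001398563385), (0.11385677009820938, 0.06191399693489075), 83.8051528930664)
tab 514
[ 0.519 -0.51  -0.   ] [ 0.556 -0.282  0.212] [ 0.532 -0.292  0.196] ((0.5378741025924683, -0.39560526609420776), (0.031071731820702553, 0.22821640968322754), 2.1915664672851562)
green 4139
[ 0.528 -0.319  0.069] [ 0.591 -0.148  0.177] [ 0.564 -0.202  0.155] ((0.559079647064209, -0.23316940665245056), (0.17064160108566284, 0.05410396680235863), 85.87702178955078)
ferr 698
[0.547 0.222 0.097] [0.584 0.259 0.127] [0.564 0.237 0.122] ((0.564397931098938, 0.24064700305461884), (0.027938444167375565, 0.029613666236400604), 35.55252456665039)
foot 7936
[ 0.451  0.181 -0.003] [0.63  0.383 0.03 ] [0.535 0.279 0.012] ((0.5371133685112, 0.2869885265827179), (0.09390633553266525, 0.19775432348251343), 33.21217346191406)
axis [0.07901323 0.99687356 0.5789364  0.01210884]
```

```bash
python3 -m creep '[[1,13,44,-31,0,0,0],[1,13,44,-31,0,0,0],[1,13,44,-31,0,0,0],[1,13,44,-31,0,0,0],[1,13,44,-31,0,0,0]]'
python3 -m creep '[[1,0,0,0,0,0,0],[1,0,0,0,0,0,0]]'
cat >> h.py <<'E'
def shot(n,name="wrist"):
    o=get_obs(); i,d=read_camera(name); cv2.imwrite(f"pics/{n}.png",i[:,:,::-1]); np.savez(f"{n}.npz",i=i,d=d,p=o["eef_pos"],q=o["tool_rot"])
    P,uv=cloud(name,i,d,o); hsv=cv2.cvtColor(i,cv2.COLOR_RGB2HSV)[uv[:,1],uv[:,0]].astype(int)
    return o,i,d,P,uv,hsv
def rep(n,P,m):
    Q=P[m]; print(n,len(Q))
    if len(Q): print(Q.min(0).round(4),Q.max(0).round(4),np.median(Q,0).round(4),cv2.minAreaRect(Q[:,:2].astype(np.float32)))
E
python3 - <<'E'
from h import *
o,i,d,P,uv,hsv=shot("w2")
print(o["eef_pos"],o["tool_rot"],o["q"])
near=np.hypot(P[:,0]-.5645,P[:,1]-.243)<.035
rep("ferr",P,near&(hsv[:,0]>17)&(hsv[:,0]<35)&(hsv[:,1]>110)&(P[:,2]>.1)&(P[:,2]<.14))
rep("board",P,(P[:,2]>.135)&(P[:,2]<.146)&(hsv[:,0]<20)&(hsv[:,1]>80))
E
```

```text
t: 2.7
eef_pos: [0.5337, 0.2166, 0.2499]
tool_rot: [0.001, 0.961, 0.277, -0.0]
contact_force: [0.2, -1.2, -0.3]
gripper_width: 1.0
grasp_force: 0.0
t: 2.95
eef_pos: [0.533, 0.2158, 0.251]
tool_rot: [0.0, 0.961, 0.278, -0.0]
contact_force: [0.7, -1.3, 1.0]
gripper_width: 0.998
grasp_force: 0.0
[0.53299444 0.21584133 0.2510187 ] [ 4.50775820e-04  9.60575535e-01  2.78018471e-01 -4.10350943e-04] [ 0.01126679  0.36413709 -0.64031123  1.7430546   0.23996608  1.11460407
 -1.71183042]
ferr 1549
[0.5465 0.2235 0.1   ] [0.5903 0.264  0.127 ] [0.5686 0.244  0.1233] ((0.5677415728569031, 0.24406500160694122), (0.03619597107172012, 0.028389940038323402), 32.64179992675781)
board 5256
[0.2063 0.2305 0.135 ] [0.6279 0.3965 0.146 ] [0.5727 0.3079 0.1401] ((0.4218395948410034, 0.31843888759613037), (0.1487727016210556, 0.4221464991569519), 86.11095428466797)
```

View pics/w2.png

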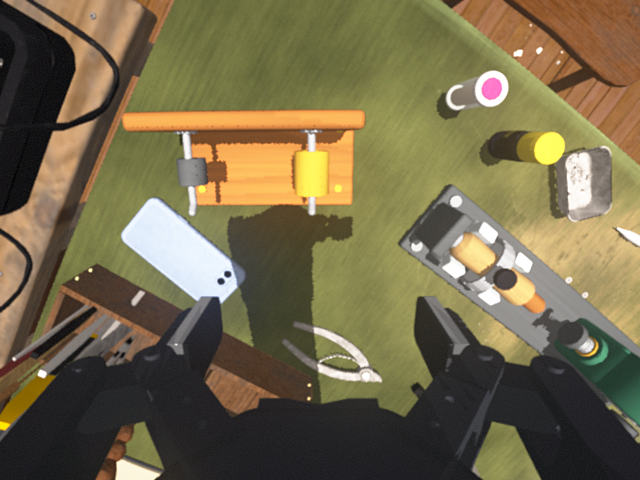

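Wrist view: ferrule at (312,173) with its axis vertical in the image, sleeve at (192,172), board at row 120. The gripper yaw already matches the peg direction.

```bash
python3 -m creep '[[0.45,17,14,-20,0,0,0.005],[0.45,18,14,-20,0,0,0],[0.45,0,0,-25,0,0,0],[0.45,0,0,-10,0,0,0],[0.45,0,0,0,0,0,0]]' 30
python3 - <<'E'
from h import *
o,i,d,P,uv,hsv=shot("w3")
print(o["eef_pos"],o["gripper_width"])
near=np.hypot(P[:,0]-.5677,P[:,1]-.244)<.035
rep("ferr",P,near&(hsv[:,0]>17)&(hsv[:,0]<35)&(hsv[:,1]>110)&(P[:,2]>.1)&(P[:,2]<.14))
E
```

```text
t: 3.62
eef_pos: [0.5676, 0.2443, 0.1766]
tool_rot: [0.0, 0.96, 0.281, -0.0]
contact_force: [0.5, -0.4, 0.2]
gripper_width: 0.729
grasp_force: 0.0
[0.56758161 0.24427672 0.17663242] 0.7288091374091216
ferr 2524
[0.5459 0.2226 0.1   ] [0.5903 0.265  0.1267] [0.5701 0.2451 0.1232] ((0.5680038332939148, 0.24414841830730438), (0.036238864064216614, 0.029033439233899117), 31.78105354309082)
```

View pics/w3.png

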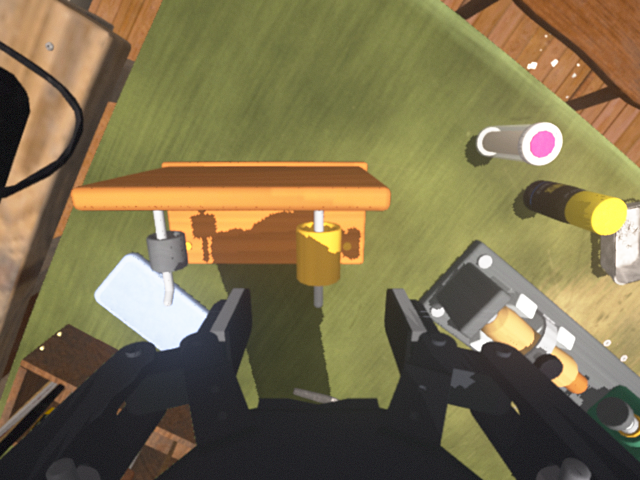

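Ferrule at (318,252) is centred between the fingers, 36 mm long axis along the tool. Going down and gripping.

```bash
python3 -m creep '[[0.45,0,0,-30,0,0,0],[0.45,0,0,-30,0,0,0],[0.45,0,0,-20,0,0,0],[0.45,0,0,-9,0,0,0],[0.45,0,0,0,0,0,0]]' 30
python3 -m creep '[[-0.6,0,0,0,0,0,0],[-0.6,0,0,0,0,0,0],[-0.6,0,0,0,0,0,0],[-0.6,0,0,0,0,0,0]]' 30
```

```text
t: 4.3
eef_pos: [0.5675, 0.2458, 0.0875]
tool_rot: [0.0, 0.96, 0.282, 0.0]
contact_force: [1.2, 0.4, -0.5]
gripper_width: 0.728
grasp_force: 0.0
t: 4.8
eef_pos: [0.5679, 0.2461, 0.0883]
tool_rot: [-0.0, 0.96, 0.281, 0.001]
contact_force: [-0.7, 0.0, 5.7]
gripper_width: 0.347
grasp_force: 29.9
```

```bash
python3 -m creep '[[-0.6,0,0,5,0,0,0],[-0.6,0,0,5,0,0,0],[-0.6,0,0,0,0,0,0]]' 30
python3 -m creep '[[-0.6,-20,-13,0,0,0,0],[-0.6,-20,-12.5,0,0,0,0],[-0.6,-20,-12.5,0,0,0,0],[-0.6,-8,-5,0,0,0,0],[-0.6,0,0,0,0,0,0]]'
python3 - <<'E'
from h import *
o,i,d,P,uv,hsv=shot("w4")
print(o["eef_pos"],o["contact_force"],o["gripper_width"])
near=np.hypot(P[:,0]-o["eef_pos"][0],P[:,1]-o["eef_pos"][1])<.04
rep("ferr",P,near&(hsv[:,0]>17)&(hsv[:,0]<35)&(hsv[:,1]>110)&(P[:,2]>.1)&(P[:,2]<.16))
E
```

```text
t: 5.18
eef_pos: [0.5675, 0.2458, 0.0977]
tool_rot: [-0.0, 0.96, 0.281, 0.0]
contact_force: [-0.3, 0.7, -0.8]
gripper_width: 0.344
grasp_force: 29.7
t: 5.8
eef_pos: [0.4994, 0.2026, 0.0974]
tool_rot: [0.0, 0.96, 0.281, 0.0]
contact_force: [-0.6, 0.2, -0.1]
gripper_width: 0.341
grasp_force: 29.7
[0.49938931 0.20256159 0.09740216] [-0.59103306  0.15671815 -0.09651158] 0.3414543213583644
ferr 7382
[0.476  0.1801 0.1023] [0.5213 0.2235 0.1358] [0.5037 0.2041 0.1312] ((0.49873629212379456, 0.20147892832756042), (0.037385065108537674, 0.03061680495738983), 32.62294387817383)
```

View pics/w4.png

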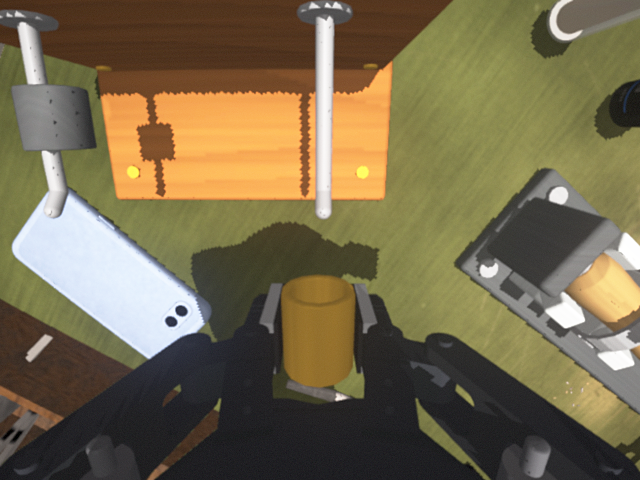

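Wrist view: ferrule gripped across its diameter at (318,330), clear of the peg tip at (323,213), with the sleeve still hung at (55,117).

```bash
python3 -m creep '[[-0.6,0,0,50,0,0,0.1],[-0.6,12,-45,35,0,0,0.18],[-0.6,12,-50,25,0,0,0.18],[-0.6,12,-55,0,0,0,0.18],[-0.6,12,-55,0,0,0,0.18]]' 30
python3 -m creep '[[-0.6,13,-45,0,0,0,0.096],[-0.6,12,-43,-15,0,0,0],[-0.6,0,0,-15,0,0,0],[-0.6,0,0,0,0,0,0],[-0.6,0,0,0,0,0,0]]'
python3 - <<'E'
from h import *
o,i,d,P,uv,hsv=shot("w5")
print(o["eef_pos"],o["tool_rot"],o["contact_force"],o["gripper_width"],o["q"])
e=o["eef_pos"]
near=np.hypot(P[:,0]-e[0],P[:,1]-e[1])<.04
rep("ferr",P,near&(hsv[:,0]>15)&(hsv[:,0]<35)&(hsv[:,1]>110)&(P[:,2]>e[2]))
rep("woods",P,(abs(P[:,0]-.577)<.05)&(abs(P[:,1])<.09)&(hsv[:,0]<28)&(hsv[:,1]>80)&(P[:,2]>.06)&(P[:,2]<.1))
rep("tenon",P,(abs(P[:,0]-.577)<.05)&(abs(P[:,1]+.045)<.03)&(hsv[:,0]<14)&(hsv[:,1]>120)&(P[:,2]>.055)&(P[:,2]<.08))
E
```

```text
t: 6.48
eef_pos: [0.5481, 0.0011, 0.2053]
tool_rot: [0.001, 0.771, 0.636, 0.001]
contact_force: [0.7, 0.6, -1.2]
gripper_width: 0.339
grasp_force: 29.9
t: 7.1
eef_pos: [0.5719, -0.0836, 0.175]
tool_rot: [-0.0, 0.741, 0.671, 0.001]
contact_force: [-0.3, -0.5, -0.0]
gripper_width: 0.343
grasp_force: 29.9
[ 0.57191296 -0.08363157  0.17499086] [-3.53316776e-05  7.41303032e-01  6.71170209e-01  6.03653418e-04] [-0.29692492 -0.52439384 -0.01648522] 0.3429389030830546 [ 0.60740758  0.48123239 -0.74474574  1.81002733  0.38148325  0.99848865
 -0.39053548]
ferr 7411
[ 0.5563 -0.104   0.1796] [ 0.6065 -0.0653  0.2705] [ 0.5723 -0.0783  0.2089] ((0.5811744928359985, -0.08563324809074402), (0.03709041327238083, 0.049459751695394516), 85.19099426269531)
woods 6539
[ 0.5606 -0.06    0.0616] [0.5999 0.0767 0.1   ] [0.5797 0.0074 0.0752] ((0.5796544551849365, 0.008255615830421448), (0.13662873208522797, 0.032691776752471924), 84.9427719116211)
tenon 268
[ 0.5646 -0.06    0.0639] [ 0.5859 -0.0279  0.0727] [ 0.569  -0.0447  0.0684] ((0.5750905275344849, -0.044257428497076035), (0.031100235879421234, 0.019208813086152077), 83.760009765625)
```

View pics/w5.png

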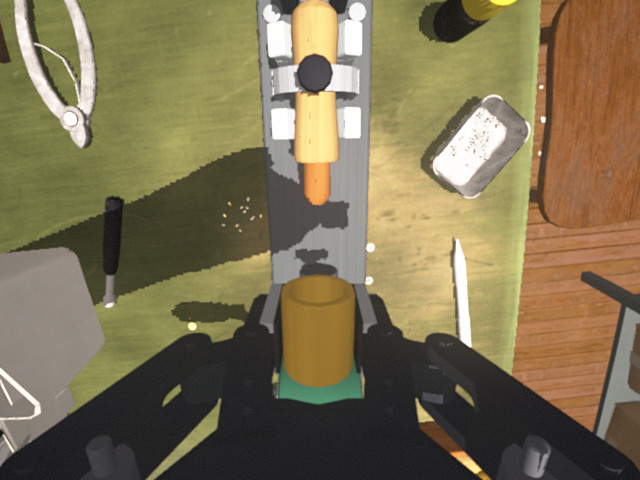

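Wrist view: the ferrule at (318,330) lies in line with the tenon (317,190) and haft (316,130). The gap to the ram is behind it, and the alignment is good to about 1 mm.

```bash
python3 -m creep '[[-0.6,-0.4,-4,-30,0,0,0.01],[-0.6,0,0,-35,0,0,0],[-0.6,0,0,-35,0,0,0],[-0.6,0,0,-20,0,0,0],[-0.6,0,0,0,0,0,0]]' 30
python3 -m creep '[[-0.6,0,0,-10,0,0,0],[-0.6,0,0,-4.5,0,0,0],[-0.6,0,0,0,0,0,0],[-0.6,0,0,0,0,0,0]]'
python3 - <<'E'
from h import *
o,i,d,P,uv,hsv=shot("w6"); print(o["eef_pos"],o["tool_rot"])
e=o["eef_pos"]
near=np.hypot(P[:,0]-e[0],P[:,1]-e[1])<.03
rep("ferr",P,near&(hsv[:,0]>15)&(hsv[:,0]<35)&(hsv[:,1]>110)&(P[:,2]>e[2])&(P[:,2]<e[2]+.042))
rep("tenon",P,(abs(P[:,0]-.577)<.05)&(abs(P[:,1]+.045)<.018)&(hsv[:,0]<14)&(hsv[:,1]>120)&(P[:,2]>.055)&(P[:,2]<.08))
E
```

```text
t: 7.78
eef_pos: [0.5706, -0.0889, 0.0538]
tool_rot: [-0.001, 0.738, 0.674, -0.0]
contact_force: [-0.3, -0.1, -0.3]
gripper_width: 0.344
grasp_force: 29.9
t: 8.28
eef_pos: [0.5713, -0.0896, 0.0403]
tool_rot: [0.0, 0.739, 0.674, 0.0]
contact_force: [0.4, -0.5, -0.5]
gripper_width: 0.343
grasp_force: 29.9
[ 0.57132047 -0.0896361   0.04027239] [2.41399491e-04 7.38862891e-01 6.73855709e-01 2.33038307e-04]
ferr 7437
[ 0.5549 -0.1171  0.0458] [ 0.588  -0.0713  0.079 ] [ 0.5715 -0.0844  0.074 ] ((0.5705385804176331, -0.09391375631093979), (0.04427836090326309, 0.03136032447218895), 82.98956298828125)
tenon 1467
[ 0.5647 -0.0597  0.0627] [ 0.5864 -0.0278  0.0744] [ 0.5707 -0.0449  0.069 ] ((0.5751159191131592, -0.043824002146720886), (0.03131326287984848, 0.01998528465628624), 84.8123779296875)
```

View pics/w6.png

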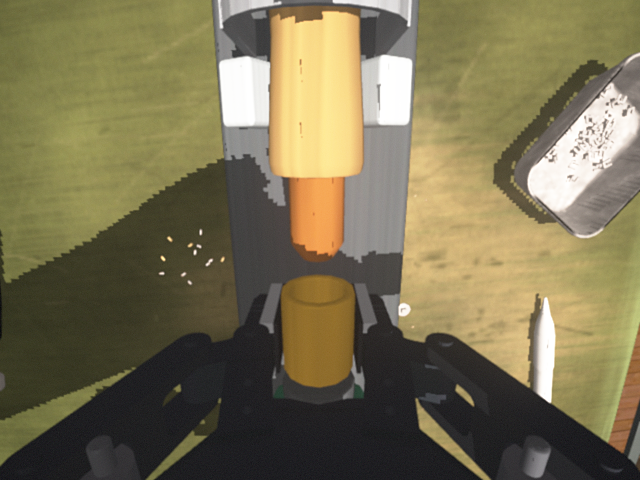

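Aligned: tenon at (317,220) and ferrule opening at (318,290). Sliding on, watching the force.

```bash
python3 -m creep '[[-0.6,0.7,8,0,0,0,0],[-0.6,0.7,8,0,0,0,0],[-0.6,0,0,0,0,0,0]]' 30
python3 -m creep '[[-0.6,0.6,7,0,0,0,0],[-0.6,0.6,7,0,0,0,0],[-0.6,0.6,7,0,0,0,0],[-0.6,0,0,0,0,0,0]]'
```

```text
t: 8.7
eef_pos: [0.5726, -0.072, 0.0401]
tool_rot: [-0.0, 0.738, 0.675, 0.0]
contact_force: [-0.1, -0.0, -0.1]
gripper_width: 0.347
grasp_force: 29.9
t: 9.2
eef_pos: [0.5743, -0.0515, 0.04]
tool_rot: [-0.0, 0.738, 0.674, 0.0]
contact_force: [0.5, -0.6, -1.1]
gripper_width: 0.342
grasp_force: 29.9
```

```bash
python3 -m creep '[[-0.1,0,0,0,0,0,0],[0.1,0,0,0,0,0,0],[0.1,0,0,0,0,0,0],[0.1,0,0,0,0,0,0]]' 30
python3 -m creep '[[0.1,0,0,20,0,0,0],[0.1,0,0,40,0,0,0],[0.1,0,0,40,0,0,0],[0.1,0,0,40,0,0,0],[0.1,0,0,0,0,0,0]]' 30
python3 - <<'E'
from h import *
o,i,d,P,uv,hsv=shot("w7"); print(o["eef_pos"],o["tool_rot"])
near=(abs(P[:,0]-.575)<.022)&(abs(P[:,1]+.05)<.04)
rep("ferr",P,near&(hsv[:,0]>18)&(hsv[:,0]<35)&(hsv[:,1]>130)&(P[:,2]>.05)&(P[:,2]<.085))
rep("red",P,((hsv[:,0]<8)|(hsv[:,0]>172))&(hsv[:,1]>150)&(P[:,2]>.12)&(P[:,1]<-.15))
E
```

```text
t: 9.7
eef_pos: [0.5742, -0.0527, 0.0399]
tool_rot: [0.0, 0.739, 0.674, 0.0]
contact_force: [-0.5, 0.2, 0.1]
gripper_width: 0.55
grasp_force: 0.0
t: 10.32
eef_pos: [0.5767, -0.0521, 0.1847]
tool_rot: [0.003, 0.739, 0.674, 0.003]
contact_force: [-0.3, 0.7, 0.2]
gripper_width: 0.548
grasp_force: 0.0
[ 0.57667185 -0.0520563   0.18467005] [0.00278969 0.73879847 0.67391568 0.00258899]
ferr 1268
[ 0.5601 -0.0716  0.0594] [ 0.5898 -0.0279  0.0786] [ 0.5744 -0.0524  0.0747] ((0.5746815204620361, -0.04948214069008827), (0.04379735514521599, 0.028023362159729004), 85.37371063232422)
red 0
```

View pics/w7.png

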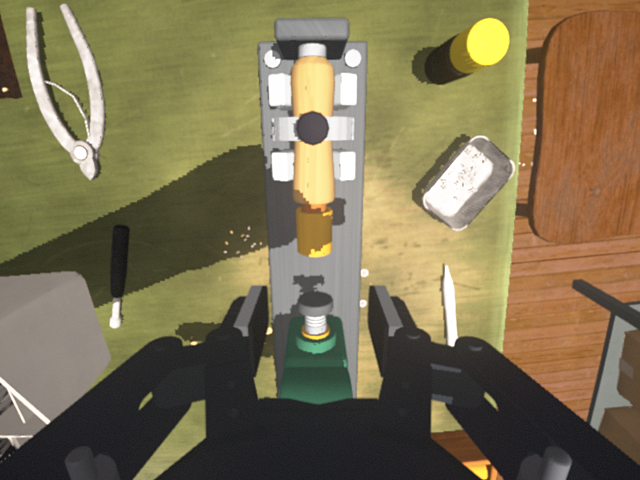

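The ferrule sits on the tenon at (315,230), about 7 mm short of the shoulder, and nothing else has moved. Next is the catch: rise, turn the tool to the press axes and hover. All further checks use numbers, since ten views are used.

```bash
python3 -m creep '[[0,0,0,50,0,0,-0.17],[-0.5,0,0,50,0,0,-0.174],[-1,-5,-15,45,0,0,-0.174],[-1,-15,-50,10,0,0,-0.174],[-1,-15,-50,0,0,0,-0.174]]' 30
python3 -m creep '[[-1,-15,-50,0,0,0,-0.174],[-1,-15,-40,0,0,0,-0.174],[-1,-12,-30,0,0,0,-0.174],[-1,-10,-7,0,0,0,-0.174],[-1,0,0,0,0,0,0]]'
python3 - <<'E'
from h import *
o,i,d,P,uv,hsv=shot("w8"); print(o["eef_pos"],o["tool_rot"],o["q"])
O=np.array([.5715,-.0851]); a=-.0888; X=np.array([np.cos(a),np.sin(a)]); Y=np.array([-X[1],X[0]])
Q=np.c_[(P[:,:2]-O)@X,(P[:,:2]-O)@Y,P[:,2]]
red=((hsv[:,0]<8)|(hsv[:,0]>172))&(hsv[:,1]>150)&(P[:,2]>.12)&(abs(Q[:,0])<.1)&(Q[:,1]>-.3)&(Q[:,1]<-.05)
rep("red",Q,red); rep("tab",Q,red&(Q[:,1]<-.185)); rep("bead",Q,red&(Q[:,1]<-.185)&(Q[:,2]>.203))
rep("grip/black",Q,(hsv[:,2]<90)&(Q[:,2]>.24)&(Q[:,2]<.3)&(abs(Q[:,1]+.11)<.05)&(abs(Q[:,0]+.09)<.05))
rep("green",Q,(hsv[:,0]>50)&(hsv[:,0]<100)&(hsv[:,1]>90)&(P[:,2]>.14)&(abs(Q[:,0])<.06)&(Q[:,1]>-.3))
E
```

```text
t: 11.0
eef_pos: [0.5389, -0.1684, 0.3357]
tool_rot: [0.0, 0.954, 0.3, 0.001]
contact_force: [-0.2, -0.4, -0.1]
gripper_width: 0.0
grasp_force: 0.0
t: 11.62
eef_pos: [0.4861, -0.2951, 0.3341]
tool_rot: [-0.0, 0.999, -0.042, -0.001]
contact_force: [-0.2, 0.3, 0.3]
gripper_width: 0.003
grasp_force: 0.0
[ 0.48610054 -0.29514977  0.33412976] [-2.21778010e-04  9.99129444e-01 -4.17080915e-02 -8.59725798e-04] [ 0.77985492  0.25219726 -0.41949744  1.65861057  0.10726092  1.25533051
 -1.315626  ]
red 2139
[-0.0643 -0.2287  0.1204] [-0.0036 -0.1113  0.2123] [-0.022  -0.2037  0.1769] ((-0.033944033086299896, -0.17001044750213623), (0.0605754591524601, 0.11733196675777435), 0.08840186893939972)
tab 1163
[-0.032  -0.2287  0.1494] [-0.0036 -0.2016  0.2123] [-0.019  -0.2143  0.1935] ((-0.017769359052181244, -0.21509887278079987), (0.028349047526717186, 0.027067817747592926), 0.22799867391586304)
bead 445
[-0.032  -0.2267  0.2041] [-0.0216 -0.2016  0.2123] [-0.0262 -0.2145  0.2099] ((-0.026787932962179184, -0.21413487195968628), (0.010349578224122524, 0.02505621686577797), 0.2962612211704254)
grip/black 2811
[-0.1194 -0.1226  0.2405] [-0.0435 -0.099   0.2781] [-0.0833 -0.1147  0.2734] ((-0.0814870297908783, -0.11054550111293793), (0.0758684054017067, 0.0234062522649765), 1.0720611810684204)
green 7332
[-0.0256 -0.2367  0.1402] [ 0.0283 -0.0818  0.1763] [ 0.0074 -0.1579  0.1554] ((0.0013904403895139694, -0.1592698097229004), (0.053839653730392456, 0.15498469769954681), 0.11026579886674881)
```

```bash
python3 -m creep '[[-1,0,0,-45,0,0,0],[-1,0,0,-45,0,0,0],[-1,0,0,-40,0,0,0],[-1,0,0,-18,0,0,0],[-1,0,0,0,0,0,0]]' 30
python3 -m creep '[[-1,10,-0.9,0,0,0,0],[-1,10,-0.9,0,0,0,0],[-1,10,-0.9,0,0,0,0],[-1,10,-0.9,0,0,0,0],[-1,0,0,0,0,0,0]]'
```

```text
t: 12.3
eef_pos: [0.4872, -0.2937, 0.1862]
tool_rot: [-0.001, 0.999, -0.04, -0.001]
contact_force: [-0.6, 0.9, 1.0]
gripper_width: 0.004
grasp_force: 0.0
t: 12.92
eef_pos: [0.5285, -0.298, 0.1869]
tool_rot: [-0.0, 0.999, -0.041, 0.001]
contact_force: [-0.8, 0.7, -0.7]
gripper_width: 0.001
grasp_force: 0.0
```

```bash
python3 -m creep '[[-1,8,-0.7,0,0,0,0],[-1,8,-0.7,0,0,0,0],[-1,5,-0.4,0,0,0,0],[-1,0,0,0,0,0,0]]' 30
python3 -m creep '[[-1,3,-0.3,0,0,0,0],[-1,3,-0.3,0,0,0,0],[-1,0,0,0,0,0,0]]'
cat > tab.py <<'E'
from h import *
import sys
o,i,d,P,uv,hsv=shot(sys.argv[1],sys.argv[2]); print(o["eef_pos"],o["contact_force"])
O=np.array([.5715,-.0851]); a=-.0888; X=np.array([np.cos(a),np.sin(a)]); Y=np.array([-X[1],X[0]])
Q=np.c_[(P[:,:2]-O)@X,(P[:,:2]-O)@Y,P[:,2]]
e=o["eef_pos"][:2]-O; print("TCP press",e@X,e@Y)
red=((hsv[:,0]<8)|(hsv[:,0]>172))&(hsv[:,1]>150)&(P[:,2]>.12)&(abs(Q[:,0])<.1)&(Q[:,1]>-.3)&(Q[:,1]<-.05)
rep("tab",Q,red&(Q[:,1]<-.185)&(Q[:,2]>.17))
rep("ferr",Q,(hsv[:,0]>18)&(hsv[:,0]<35)&(hsv[:,1]>130)&(P[:,2]>.06)&(P[:,2]<.085)&(abs(Q[:,0])<.02)&(Q[:,1]>-.02)&(Q[:,1]<.056))
E
python3 tab.py s9 scene
```

```text
t: 13.42
eef_pos: [0.5494, -0.2999, 0.1871]
tool_rot: [0.0, 0.999, -0.041, 0.001]
contact_force: [0.6, -0.0, 0.9]
gripper_width: 0.0
grasp_force: 0.0
t: 13.8
eef_pos: [0.5531, -0.3006, 0.1869]
tool_rot: [-0.0, 0.999, -0.042, -0.001]
contact_force: [-5.8, 1.1, 4.1]
gripper_width: -0.002
grasp_force: 3.3
[ 0.55311597 -0.30056733  0.18692351] [-5.76279489  1.13777505  4.06978236]
TCP press 0.0007967670536816748 -0.216248713920001
tab 54
[-0.0192 -0.2257  0.1704] [ 0.0216 -0.1989  0.2   ] [-0.0034 -0.2079  0.1779] ((0.0011865906417369843, -0.21228720247745514), (0.04172101989388466, 0.02524130418896675), 2.729159355163574)
ferr 94
[-0.0152  0.0164  0.0607] [0.0106 0.0522 0.0791] [-0.0106  0.0364  0.0716] ((-0.002343054860830307, 0.03423422574996948), (0.035874348133802414, 0.02570245787501335), 89.63590240478516)
```

```bash
python3 -m creep '[[-1,2,-0.2,0,0,0,0],[-1,0,0,0,0,0,0],[-1,0,0,0,0,0,0]]' 30
python3 -m creep '[[-1,-30,2.7,0,0,0,0],[-1,-35,3.1,20,0,0,0],[-0.2,0,0,50,0,0,0],[0.4,0,0,60,0,0,0],[0.4,0,0,0,0,0,0]]' 
python3 tab.py w10 wrist
```

```text
t: 14.22
eef_pos: [0.5534, -0.3006, 0.1867]
tool_rot: [-0.0, 0.999, -0.042, -0.003]
contact_force: [-10.6, 1.9, 6.5]
gripper_width: -0.002
grasp_force: 6.2
t: 14.85
eef_pos: [0.4946, -0.2959, 0.3229]
tool_rot: [0.003, 0.999, -0.041, 0.005]
contact_force: [1.0, 0.2, 0.6]
gripper_width: 0.638
grasp_force: 0.0
[ 0.49457521 -0.2958859   0.32285347] [1.02070974 0.2322448  0.58080941]
TCP press -0.057928499439983266 -0.21677732367154393
tab 1632
[-0.0176 -0.2267  0.1716] [ 0.0262 -0.2017  0.2011] [ 0.0069 -0.2142  0.1862] ((0.004292290657758713, -0.21423424780368805), (0.04375811293721199, 0.02498496323823929), 0.23503443598747253)
ferr 778
[-0.0141  0.0132  0.0606] [0.0141 0.054  0.0792] [0.0007 0.0306 0.0736] ((-5.131121724843979e-05, 0.033612269908189774), (0.040944889187812805, 0.02810801938176155), 89.66683197021484)
```

Catch is at its stop (bead 20 mm to +x) and the ferrule is still on the tenon. Now the lever grip.

```bash
python3 -m creep '[[0.4,-10,54,10,0,0,0],[0.4,-10.4,55.3,0,0,0,0],[0.4,0,0,0,0,0,0]]' 60
python3 - <<'E'
from h import *
o,i,d,P,uv,hsv=shot("w11"); 
O=np.array([.5715,-.0851]); a=-.0888; X=np.array([np.cos(a),np.sin(a)]); Y=np.array([-X[1],X[0]])
Q=np.c_[(P[:,:2]-O)@X,(P[:,:2]-O)@Y,P[:,2]]
e=o["eef_pos"][:2]-O; print("TCP press",e@X,e@Y,o["eef_pos"])
rep("grip",Q,(hsv[:,2]<90)&(Q[:,2]>.255)&(Q[:,2]<.285)&(abs(Q[:,1]+.11)<.03)&(abs(Q[:,0]+.09)<.05))
E
```

```text
t: 15.28
eef_pos: [0.4705, -0.1809, 0.3262]
tool_rot: [-0.0, 0.999, -0.038, -0.0]
contact_force: [0.5, -0.0, -0.4]
gripper_width: 0.699
grasp_force: 0.0
TCP press -0.09206392638400723 -0.10435341016661474 [ 0.47054441 -0.18087771  0.32617107]
grip 3086
[-0.1148 -0.1221  0.2619] [-0.0581 -0.0968  0.2782] [-0.0841 -0.109   0.2741] ((-0.08642101287841797, -0.10943935811519623), (0.056752223521471024, 0.02535024844110012), 0.13557785749435425)
```

```bash
python3 -m creep '[[0.4,4.5,-5.4,-20,0,0,0],[0.4,0,0,-30,0,0,0],[0.4,0,0,-24,0,0,0],[0.4,0,0,-10,0,0,0],[0.4,0,0,0,0,0,0]]' 60
python3 -m creep '[[-0.8,0,0,0,0,0,0],[-0.8,0,0,0,0,0,0],[-0.8,0,0,0,0,0,0],[-0.8,0,0,0,0,0,0]]' 60
```

```text
t: 15.95
eef_pos: [0.475, -0.1916, 0.2421]
tool_rot: [-0.0, 0.999, -0.042, -0.001]
contact_force: [-0.0, 0.6, 0.1]
gripper_width: 0.702
grasp_force: 0.0
t: 16.45
eef_pos: [0.4761, -0.1907, 0.2439]
tool_rot: [0.0, 0.999, -0.041, 0.001]
contact_force: [-0.1, 2.9, 5.7]
gripper_width: 0.272
grasp_force: 58.7
```

```bash
python3 -m creep '[[-0.8,-1.5,-16.4,0.8,0,0,0],[-0.8,-1.5,-16.4,-1.1,0,0,0],[-0.8,-1.4,-16.1,-2.8,0,0,0],[-0.8,0,0,0,0,0,0]]' 60
python3 -m creep '[[-0.8,-1.4,-15.7,-4.7,0,0,0],[-0.8,-1.3,-15.1,-6.3,0,0,0],[-0.8,-1.3,-14.4,-8,0,0,0],[-0.8,0,0,0,0,0,0]]'
python3 - <<'E'
from h import *
o,i,d,P,uv,hsv=shot("w12"); 
O=np.array([.5715,-.0851]); a=-.0888; X=np.array([np.cos(a),np.sin(a)]); Y=np.array([-X[1],X[0]])
e=o["eef_pos"][:2]-O; y,z=e@Y+.125,o["eef_pos"][2]+.0215-.114; print("TCP press",e@X,e@Y,"r",np.hypot(y,z),"theta",np.arctan2(-y,z)+.1,o["contact_force"])
E
```

```text
t: 16.95
eef_pos: [0.4716, -0.2415, 0.2389]
tool_rot: [-0.0, 0.999, -0.042, 0.001]
contact_force: [5.9, 2.6, -3.8]
gripper_width: 0.273
grasp_force: 59.6
t: 17.45
eef_pos: [0.468, -0.2846, 0.2191]
tool_rot: [-0.002, 0.999, -0.042, 0.001]
contact_force: [7.4, 6.2, -5.4]
gripper_width: 0.278
grasp_force: 59.5
TCP press -0.08543782900865955 -0.20786873694891675 r 0.15131099700799658 theta 0.6795788445561296 [ 7.36905317  6.15108858 -5.38104038]
```

```bash
python3 -m creep '[[-0.8,-0.8,-13.3,-9.5,0,0,0],[-0.8,-0.8,-12.3,-11,0,0,0],[-0.8,-0.8,-11,-12.2,0,0,0],[-0.8,0,0,0,0,0,0]]' 60
python3 -m creep '[[-0.8,-0.8,-9.5,-13.4,0,0,0],[-0.8,-0.7,-8.1,-14.3,0,0,0],[-0.8,0,0,0,0,0,0]]'
cat > lev.py <<'E'
from h import *
import sys
o,i,d,P,uv,hsv=shot(sys.argv[1],sys.argv[2]); 
O=np.array([.5715,-.0851]); a=-.0888; X=np.array([np.cos(a),np.sin(a)]); Y=np.array([-X[1],X[0]])
e=o["eef_pos"][:2]-O; y,z=e@Y+.125,o["eef_pos"][2]+.0215-.114; print("TCP press",e@X,e@Y,"r",np.hypot(y,z),"theta",np.arctan2(-y,z)+.1,o["contact_force"],o["grasp_force"])
Q=np.c_[(P[:,:2]-O)@X,(P[:,:2]-O)@Y,P[:,2]]
rep("ferr",Q,(hsv[:,0]>18)&(hsv[:,0]<35)&(hsv[:,1]>130)&(P[:,2]>.06)&(P[:,2]<.085)&(abs(Q[:,0])<.02)&(Q[:,1]>-.02)&(Q[:,1]<.056))
E
python3 lev.py s13 scene
```

```text
t: 18.0
eef_pos: [0.4651, -0.3198, 0.186]
tool_rot: [-0.002, 0.999, -0.041, -0.0]
contact_force: [4.5, 8.6, -3.3]
gripper_width: 0.274
grasp_force: 59.8
t: 18.38
eef_pos: [0.4638, -0.3365, 0.1589]
tool_rot: [-0.003, 0.999, -0.041, -0.0]
contact_force: [3.6, 11.5, 2.9]
gripper_width: 0.275
grasp_force: 60.4
TCP press -0.0849640323969698 -0.2599842553698661 r 0.15041520173270756 theta 1.2138658697041906 [ 3.64244373 11.49329246  2.86292124] 60.39081037044525
ferr 78
[-0.0174  0.0192  0.06  ] [0.008  0.0545 0.079 ] [-0.0111  0.0376  0.0703] ((-0.003578552044928074, 0.037552960216999054), (0.02446432039141655, 0.03571457415819168), 6.08323860168457)
```

Now to the stop, pressing slightly past it.

```bash
python3 -m creep '[[-0.8,-0.3,-3.4,-8,0,0,0],[-0.8,-0.2,-2.6,-8,0,0,0],[-0.8,0,-1,-4,0,0,0],[-0.8,0,0,0,0,0,0],[-0.8,0,0,0,0,0,0]]' 60
python3 lev.py s14 scene; python3 tab.py w14 wrist
```

```text
t: 19.05
eef_pos: [0.4638, -0.3428, 0.1435]
tool_rot: [-0.002, 0.999, -0.04, 0.0]
contact_force: [-7.7, 18.0, 32.1]
gripper_width: 0.273
grasp_force: 63.7
TCP press -0.08442066179733879 -0.2662691490384473 r 0.15019871618039934 theta 1.3242410125250637 [-7.71625567 17.96857815 32.06222101] 63.723249435424805
ferr 82
[-0.017   0.0212  0.0602] [0.0091 0.0554 0.0773] [-0.0113  0.0375  0.0706] ((-0.0035114865750074387, 0.03869541734457016), (0.024981431663036346, 0.03485829383134842), 3.2823410034179688)
[ 0.46378198 -0.34285768  0.14351851] [-7.50374025 17.86803861 32.74549944]
TCP press -0.08443478161146664 -0.266294872887683
tab 15472
[-0.0181 -0.2279  0.1701] [ 0.0246 -0.2004  0.2016] [ 0.0084 -0.2157  0.1872] ((0.0032454542815685272, -0.2142346352338791), (0.04263010993599892, 0.027409030124545097), 0.26693806052207947)
ferr 0
```

Run:
```python
from h import *
O=np.array([.5715,-.0851]); a=-.0888; X=np.array([np.cos(a),np.sin(a)]); Y=np.array([-X[1],X[0]])
for s in("s9","s14"):
    f=np.load(s+".npz"); i=f["i"]; P,uv=cloud("scene",i,f["d"]); h=cv2.cvtColor(i,cv2.COLOR_RGB2HSV)[uv[:,1],uv[:,0]].astype(int)
    q=(P[:,:2]-O)@np.c_[X,Y]
    m=(abs(q[:,0])<.025)&(P[:,2]>.05)&(P[:,2]<.085)&(q[:,1]>-.06)&(q[:,1]<.075)
    b=np.round(q[m,1]/.004).astype(int)
    print(s,[(k*4,int((b==k).sum()),*np.median(h[m][b==k],0).astype(int).tolist(),round(float(P[m][b==k][:,2].max()),3)) for k in np.unique(b)])
```

```text
s9 [(np.int64(-60), 9, 24, 82, 176, 0.076), (np.int64(-56), 7, 30, 10, 223, 0.073), (np.int64(-52), 10, 42, 11, 221, 0.073), (np.int64(-48), 5, 43, 12, 218, 0.074), (np.int64(-44), 1, 40, 12, 193, 0.07), (np.int64(-40), 8, 40, 18, 155, 0.078), (np.int64(-36), 15, 38, 17, 135, 0.079), (np.int64(-32), 62, 27, 27, 87, 0.08), (np.int64(-28), 29, 26, 30, 85, 0.075), (np.int64(12), 2, 23, 123, 228, 0.07), (np.int64(16), 14, 24, 131, 244, 0.077), (np.int64(20), 14, 23, 131, 238, 0.077), (np.int64(24), 12, 26, 138, 253, 0.078), (np.int64(28), 17, 26, 134, 253, 0.078), (np.int64(32), 11, 24, 138, 247, 0.076), (np.int64(36), 20, 25, 134, 251, 0.078), (np.int64(40), 10, 22, 141, 225, 0.076), (np.int64(44), 20, 23, 136, 245, 0.079), (np.int64(48), 27, 20, 142, 222, 0.079), (np.int64(52), 12, 19, 134, 199, 0.079), (np.int64(56), 4, 20, 116, 240, 0.076), (np.int64(60), 12, 20, 108, 228, 0.079), (np.int64(64), 20, 23, 97, 250, 0.08), (np.int64(68), 17, 23, 94, 243, 0.08), (np.int64(72), 20, 23, 91, 251, 0.08), (np.int64(76), 5, 21, 109, 240, 0.079)]
s14 [(np.int64(-60), 10, 21, 71, 205, 0.077), (np
[... 654 characters left out ...]
, 201, 0.073), (np.int64(12), 7, 34, 15, 143, 0.079), (np.int64(16), 15, 27, 21, 134, 0.078), (np.int64(20), 24, 22, 73, 160, 0.08), (np.int64(24), 15, 21, 137, 233, 0.076), (np.int64(28), 16, 25, 136, 251, 0.077), (np.int64(32), 11, 28, 128, 255, 0.078), (np.int64(36), 21, 24, 138, 249, 0.077), (np.int64(40), 14, 24, 131, 248, 0.079), (np.int64(44), 17, 25, 133, 252, 0.077), (np.int64(48), 18, 25, 137, 252, 0.079), (np.int64(52), 14, 21, 130, 231, 0.076), (np.int64(56), 12, 22, 121, 241, 0.078), (np.int64(60), 13, 23, 106, 250, 0.078), (np.int64(64), 17, 23, 96, 249, 0.081), (np.int64(68), 19, 24, 94, 252, 0.081), (np.int64(72), 22, 23, 94, 248, 0.079), (np.int64(76), 4, 25, 87, 253, 0.08)]
```

The nose face is 52 mm forward, so its spring is compressed about 9 mm. The ferrule spans y 21–57 mm, which is seated, and the lever is at its stop.

```bash
python3 -c "from station import *; print(hand_in())"
```

```text
the job is handed in; nothing more can be done
None
```

The job is handed in, with no verdict shown: by my measurements the ferrule is seated against the shoulder, the catch is fully back, and the gripper is still holding the lever down at its stop with about 37 N on the tool.

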